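Clear the help desk at the end of the shift

ROBOT

A 6-joint arm with a two-finger parallel gripper is mounted at the origin on the work surface. World frame = base frame: x ahead of the robot, y to its left, z up, the work surface at z = 0. Lengths are in mm, angles in rad, forces in N, time in s.
With the tool pointing down it reaches from about 375 to 975 mm from the base axis. Payload 3.8 kg.
Tool frame: the origin (TCP) lies on the mounting face of the last link; the fingertips stand 166 mm ahead of it and the grasp point (between the pads) lies ctrl.grip_point_offset ahead of it (ctrl.grip_point_offset is the distance from the TCP to the grasp point, in mm); z points along the fingers, y is the line along which they close (so a half turn about z gives the same grasp; the last joint's range is limited). The gripper opens to 88 mm and grips with 3 to 60 N. Pads are 18 mm wide; open, the fingers measure 123 mm over their backs; the gripper's body (75 mm by 187 mm) begins 45 mm behind the grasp point.
Start: joints at [1.166, 0.264, 1.604, -0, 1.274, -0.037], TCP at [242.703, 629.853, 404.706] pointing down, gripper open.
Joint ranges: [-2.63, 2.63], [-0.94, 2.18], [0.31, 2.57], [-1.31, 4.45], [0, 2.66], [-2.55, 2.55]. Speed limits (rad/s): [2.57, 2.57, 3.14, 3.14, 3.14, 3.14].

INTERFACE

Orientations are given as a unit quaternion [w, x, y, z].
In Python, from bench import ctrl gives the robot as it stands. The module is installed in compiled form; this text tells all that it offers. Calls block until the motion is done:
- ctrl.movep(position, orientation): joint-space move of the TCP to a pose.
- ctrl.movel(position, ori=None, velocity=150, max_force=None): straight line of the TCP; ori=None keeps the orientation; velocity is the mean speed in mm/s. With max_force (N) it stops when the force on the tool has changed by that much, and returns True; else False.
- ctrl.move_joints(angles): joint-space move.
- ctrl.gripper_to(opening, squeeze=None): finger opening in mm; squeeze is the grip in N (None keeps the last); returns when the fingers have stopped.
- ctrl.wait(seconds).
- ctrl.inverse_kinematics(position, orientation): joint angles nearest the present ones, or None.
- ctrl.read_camera(name): name is "side" or "top"; returns a dict with "img" (384x512x3 uint8, blue, green, red), "depth" (384x512 float32, mm along the optical axis (not along the pixel's ray), 0 where there is no reading), "fx", "fy", "cx", "cy" (pixels), "rvec" (rotation vector, rad) and "tvec" (3), from world to camera coordinates, as OpenCV has them. Camera axes: x right, y down, z forward; pixel columns grow to the right and rows downward; lengths in mm; the calibration is good to about 2 mm. A picture is of the moment at which its call begins.
A pose or a line that the arm cannot do raises ctrl.IKError and nothing moves.
- ctrl.finish_job(): hands the job in; it is judged then, once.
Readings, each from a call of its own:
- ctrl.read_time_s(): time.
- ctrl.read_qpos(): joint angles.
- ctrl.read_dq(): joint speeds.
- ctrl.read_effort(): joint torques, N m.
- ctrl.read_ee_pos(): TCP position.
- ctrl.read_tcp_rot(): TCP orientation.
- ctrl.read_ft_force(): force on the tool from outside, world axes, zero at the start.
- ctrl.read_wrist_torque(): the same for the moment, N m.
- ctrl.read_width(): finger opening in mm.
- ctrl.read_grasp_force(): force on a finger pad.
Only numpy, scipy, OpenCV 4.12 (cv2) and the standard library are available. Lean on these libraries where they do the work, as an engineer would, in place of code of your own. Each camera call takes 0.05 s, during which the arm holds its last target. There are 200 camera calls.

TASK

Clear the help desk for the night: hang every headset that stands on the desk crosswise over the raised bar, one ear pad on each side, put the stapler and the tape dispenser (whichever is out) flat down in the recess of the tray made for it, and slide the keyboard straight in under the low laptop riser until nothing of it sticks out. Do it in any order, and leave everything else where it is.

Things in the scene. Friction and masses are not known exactly. Their poses are not given: they have to be found in the camera images.
- headset0: A rigid black headset standing on its ear pads: arch 168 mm wide (y), 135 tall. Origin: underside centre, z up. Crown cushion on top 26 (x) x 60 (y) mm, top at z 135; band below it 24 mm wide (x), its inside falling 10 deg to both sides from z 112 at the crown. Pads 56 (x) x 24 x 62 mm tall, 108 mm apart inside. 160 g, mostly pads. May be absent (None at start).
- headset1: A rigid black headset standing on its ear pads: arch 168 mm wide (y), 135 tall. Origin: underside centre, z up. Crown cushion on top 26 (x) x 60 (y) mm, top at z 135; band below it 24 mm wide (x), its inside falling 10 deg to both sides from z 112 at the crown. Pads 56 (x) x 24 x 62 mm tall, 108 mm apart inside. 160 g, mostly pads. May be absent (None at start).
- headset2: A rigid black headset standing on its ear pads: arch 168 mm wide (y), 135 tall. Origin: underside centre, z up. Crown cushion on top 26 (x) x 60 (y) mm, top at z 135; band below it 24 mm wide (x), its inside falling 10 deg to both sides from z 112 at the crown. Pads 56 (x) x 24 x 62 mm tall, 108 mm apart inside. 160 g, mostly pads. May be absent (None at start).
- headset0_crown (a point): point on headset0, the middle of the crown's underside (113 mm above the origin, 1 mm inside the band), which comes to rest on the bar when it hangs
- headset1_crown (a point): point on headset1, the middle of the crown's underside (113 mm above the origin, 1 mm inside the band), which comes to rest on the bar when it hangs
- headset2_crown (a point): point on headset2, the middle of the crown's underside (113 mm above the origin, 1 mm inside the band), which comes to rest on the bar when it hangs
- rail: headset rail, fixed: horizontal round steel bar 12 mm thick, 300 mm long along its own y, on 16 mm posts at its ends. Origin on the desk below the bar's middle. Takes three headsets about 95 mm apart, each with its x along the bar so that one pad hangs on each side. A 10 mm notepad lies on the desk below.
- bar_top (a point): the middle of the bar's upper line, 155 mm above the desk; axes as the rail's (y along the bar)
- riser: low laptop riser, fixed, light wood: 200 mm deep (its x, away from the robot) x 264 mm wide (y), top 50 and underside 40 mm above the desk, open at front and back, 240 mm clear between its side walls. The closed laptop on it begins 65 mm behind the front edge, top 66 mm above the desk. Origin on the desk under its centre.
- riser_front (a point): the middle of the riser's front edge, at desk height, 100 mm before its origin; x points in under the riser
- keyboard: compact keyboard lying on the desk in front of the riser: 68 mm deep (x, the front side with the space bar at -x) x 200 mm wide (y) x 22 mm tall with keys (the case 20 mm). Origin: centre of its underside. About 250 g.
- stapler: black stapler: base 140 x 38 x 10 mm, its upper body 26 mm wide (y), 120 mm long and reaching to 52 mm high. Origin: centre of its underside, x along it to the nose. About 220 g. May be absent (None at the start).
- tape: tape dispenser: grey base 130 x 52 x 26 mm with an upright clear roll of tape 60 mm across and 26 mm wide (y; a dark core 30 mm wide at its middle, only for looks), centre 44 mm and top 74 mm high, over the middle. Origin: centre of its underside, x along it. About 350 g. May be absent (None at the start).
- stapler_tray: fixed grey tray 164 x 88 x 20 mm with a white-floored recess for the stapler, 154 (x) x 50 (y) mm, 16 mm deep. Origin: centre of its underside; recess floor 4 mm above it. Three trays, alike outside, stand side by side on a 4 mm rubber mat in chance order; the longest, narrowest recess is the stapler's.
- tape_tray: like the stapler tray; its recess, for the tape dispenser, is 142 x 64 mm, 16 mm deep
- punch_tray: like the others, but its recess is filled by a hole punch (112 x 58 mm, top 60 mm above the tray's underside) that does not move: nothing to do here
- mug: white mug 80 mm wide, 92 mm tall, between riser and rail at the far side: leave it
- notes: block of white sticky notes 62 x 62 x 30 mm between keyboard, riser and rail: leave it

How it is judged:
By the outcome, as a careful person would: the job done as asked, in the order asked, and still so for the second after the job is handed in, with the robot touching nothing.
Of headset0, headset1, headset2 only 2 to 3 are there at a start; the rules pass over those that are not, and their reading is None.
Of stapler, tape only 1 to 2 are there at a start; the rules pass over those that are not, and their reading is None.
At some moment in a run one of stapler, tape, keyboard may be knocked a few centimetres aside while the robot is not near it.
It also fails if it takes over 210 s, if anything falls off the work surface, if the arm or the gripper's body presses on something with over 40 N, if the wrist force passes 120 N, or if a joint passes its speed limit or range.

## Working session

There is one attempt and no reset: what is moved stays moved. The work goes in short steps, each a Python script; the robot and the scene stay as the last script left them, time stands still between calls to the robot, and variables do not carry over. Pictures are saved under pics/ and viewed, at most 14 in all, crops included, and the job is handed in when it is done.

```bash
mkdir -p pics
cat > h.py <<'E'
import numpy as np, cv2
from bench import ctrl
def cam(n):
    c=ctrl.read_camera(n); R=cv2.Rodrigues(np.array(c["rvec"],float))[0]; t=np.array(c["tvec"],float).ravel()
    d=c["depth"]; v,u=np.mgrid[:d.shape[0],:d.shape[1]]
    P=np.stack([(u-c["cx"])/c["fx"]*d,(v-c["cy"])/c["fy"]*d,d],-1)
    W=(P-t)@R; W[d<=0]=np.nan
    return c,W,R,t
E
python3 - <<'E'
from h import *
print(ctrl.grip_point_offset, ctrl.read_time_s(), ctrl.read_tcp_rot())
for n in("top","side"):
    c,W,R,t=cam(n); cv2.imwrite(f"pics/{n}0.png",cv2.resize(c["img"],(800,600))); np.savez(f"{n}0.npz",img=c["img"],W=W)
    print(n,c["fx"],-R.T@t,R[2],np.isnan(W[...,0]).mean())
E
```

```text
147.29999999999998 0.0 [-2.53028151e-04  1.82869140e-01  9.83136640e-01 -1.07705208e-03]
top 455.5047137531581 [ 391.43729916  -16.03681385 1498.28924621] [ 0.11039184  0.0070482  -0.99386315] 0.003972371419270833
side 494.67570862933627 [-197.44254001 -968.06271408 1053.30189782] [ 0.48990638  0.62118169 -0.61165762] 0.005030314127604167
```

View pics/top0.png

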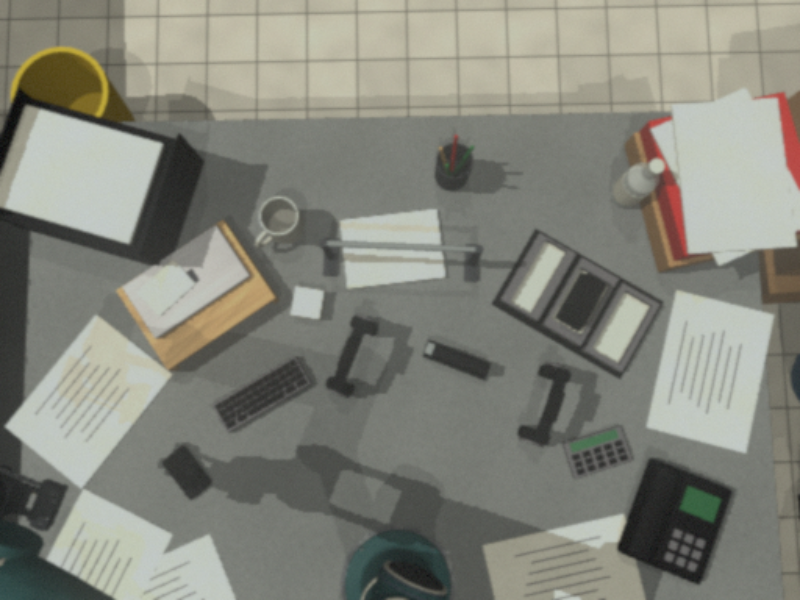

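View pics/side0.png

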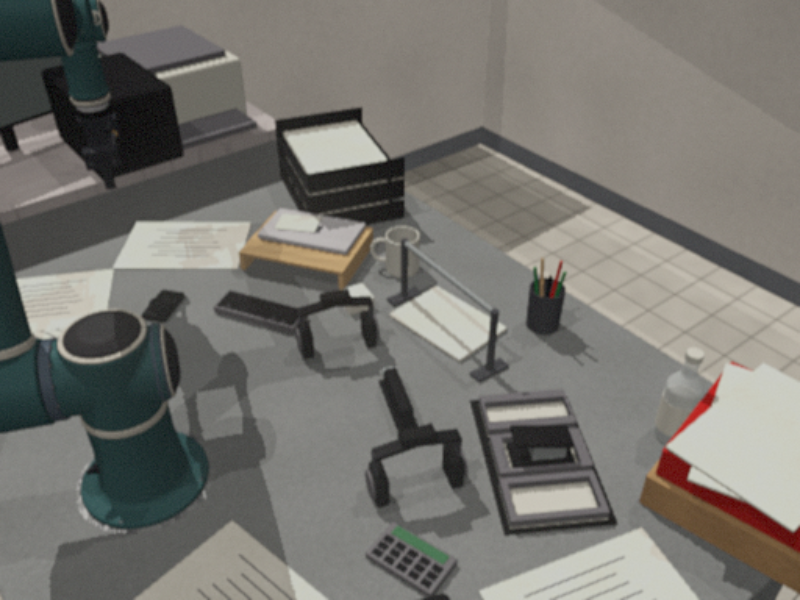

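The top view shows two headsets at (353,357) and (545,404), the stapler at (457,358), the keyboard at (265,393) and the riser at (200,295). The bar runs from (330,245) to (475,250). The trays are at (540,277), (583,300, holding the punch) and (625,325). The side view agrees, and there is no tape dispenser.

Run:
```python
import numpy as np, cv2
T=np.load("top0.npz");S=np.load("side0.npz")
W=T["W"];Q=S["W"]
def wp(u,v): return W[int(v*.64),int(u*.64)]
# desk height check
for A,n in((W,"top"),(Q,"side")):
    z=A[...,2]; print(n,"desk z median",np.nanmedian(z[(abs(z)<15)]), "std",np.nanstd(z[abs(z)<8]))
def seg(name,u,v,r,lo,hi,rows=None):
    c=wp(u,v)[:2]
    for A,n in((W,"top"),(Q,"side")):
        p=A[(np.hypot(A[...,0]-c[0],A[...,1]-c[1])<r)&(A[...,2]>lo)&(A[...,2]<hi)]
        if len(p)<5: print(name,n,len(p));continue
        (cx,cy),(w,h),a=cv2.minAreaRect(p[:,:2].astype(np.float32))
        B=cv2.boxPoints(((cx,cy),(w,h),a)); e=B[1]-B[0] if np.linalg.norm(B[1]-B[0])>np.linalg.norm(B[2]-B[1]) else B[2]-B[1]
        print(name,n,len(p),"c",np.round([cx,cy],1),"size",np.round(sorted([w,h]),1),"long ang",round(np.degrees(np.arctan2(e[1],e[0]))%180,1),"mean",np.round(p.mean(0),1),"z95",np.round(np.percentile(p[:,2],[50,95]),1))
seg("hA_crown",353,357,120,120,150); seg("hA",353,357,120,40,150)
seg("hB_crown",548,404,120,120,150); seg("hB",548,404,120,40,150)
seg("stapler",457,358,95,25,80); seg("stapler_all",457,358,95,7,80)
seg("keyb",265,393,115,9,40)
seg("riser",200,295,190,38,80); seg("laptop",190,280,150,59,80)
seg("bar",402,247,165,140,175)
seg("trays",583,302,200,12,30);seg("punch",583,302,80,45,80)
seg("mug",278,218,70,60,120);seg("notes",307,303,55,15,40)
```

```text
top desk z median 1.547863931898728 std 3.182921226522126
side desk z median -0.22948542313823858 std 2.7995650449155316
hA_crown top 183 c [465.2  84.3] size [26.  79.5] long ang 158.2 mean [461.8  85.5 134.6] z95 [134.7 139.4]
hA_crown side 157 c [458.7  83.2] size [33.5 60.1] long ang 158.4 mean [457.2  80.3 131.2] z95 [132.6 136.6]
hA top 619 c [462.6  85.9] size [ 55.8 167.5] long ang 157.4 mean [460.7  85.  101.2] z95 [110.9 137.7]
hA side 690 c [458.3  81.1] size [ 57.1 168.3] long ang 157.8 mean [455.2  79.   93.3] z95 [106.1 134.6]
hB_crown top 194 c [ 355.6 -302.1] size [26.8 73.5] long ang 158.3 mean [ 357.5 -302.1  134.6] z95 [135. 140.]
hB_crown side 250 c [ 354.6 -305.6] size [28.2 61.2] long ang 159.8 mean [ 351.9 -307.3  131.7] z95 [132.8 136.3]
hB top 665 c [ 357.6 -302.4] size [ 55.7 167.5] long ang 159.1 mean [ 356.6 -299.1  101.5] z95 [111.2 138.2]
hB side 1138 c [ 373.4 -256.8] size [165.  168.5] long ang 158.1 mean [ 350.7 -307.    92.2] z95 [106.5 134.7]
stapler top 356 c [ 451.8 -128.2] size [ 26.7 134.8] long ang 68.4 mean [ 451.2 -128.5   50.1] z95 [51.4 57.
[... 1339 characters left out ...]
 [291.5 321.4] long ang 72.6 mean [ 552.  -401.2   20.7] z95 [21.2 25.9]
punch top 490 c [ 566.  -389.7] size [ 48.1 104.7] long ang 148.2 mean [ 565.4 -388.8   63.6] z95 [63.7 71.5]
punch side 545 c [ 561.3 -392.8] size [ 54.1 104.8] long ang 145.7 mean [ 559.8 -394.    60.6] z95 [61.  67.6]
mug top 254 c [737.2 228.9] size [79.8 93.3] long ang 169.7 mean [740.8 232.7  82.6] z95 [84.1 95.9]
mug side 262 c [741.5 230.6] size [83.9 93.7] long ang 96.5 mean [741.  235.1  77.4] z95 [77.7 91.5]
notes top 375 c [575.1 179.1] size [62.  63.1] long ang 80.0 mean [574.2 178.3  30.9] z95 [31.1 36.4]
notes side 113 c [576.8 173.9] size [60.8 73.5] long ang 65.2 mean [579.7 176.3  27.4] z95 [28.6 33. ]
```

```bash
cat >> h.py <<'E'
def rect(p):
    p=p[:,:2].astype(np.float32); (cx,cy),(w,h),a=cv2.minAreaRect(p)
    B=cv2.boxPoints(((cx,cy),(w,h),a)); e=max(B[1]-B[0],B[2]-B[1],key=np.linalg.norm)
    return np.round([cx,cy,*sorted([w,h]),np.degrees(np.arctan2(e[1],e[0]))%180],1)
def comp(W,m,seed,r=40):
    """points of the biggest connected component of mask m near world seed"""
    n,L,_,_=cv2.connectedComponentsWithStats(m.astype(np.uint8),connectivity=4)
    near=m&(np.hypot(W[...,0]-seed[0],W[...,1]-seed[1])<r)
    if not near.any(): return np.zeros((0,3))
    k=np.bincount(L[near]).argmax(); return W[L==k]
E
cat > fit.py <<'E'
from h import *
def fits(img,W):
    hsv=cv2.cvtColor(img,cv2.COLOR_BGR2HSV); H,S,V=[hsv[...,i].astype(int) for i in range(3)]; z=W[...,2]
    wood=(H>8)&(H<25)&(S>70)&(z>40)&(z<75)
    white=(V>150)&(S<60)&(z>-2)&(z<18)
    out={}
    out["riser wood"]=comp(W,wood,(560,370),150)
    out["laptop+wood"]=comp(W,(z>42)&(z<80),(600,400))
    out["trayL white"]=comp(W,white,(590,-320),30)
    out["trayR white"]=comp(W,white,(510,-460),30)
    out["keyb"]=comp(W,(z>11)&(z<40)&(V<125),(390,275),60)
    out["stapler"]=comp(W,(z>9)&(z<70),(450,-128),50)
    out["bar"]=comp(W,(z>144)&(z<170),(663,-18),60)
    return out
if __name__=="__main__":
    for n in("top","side"):
        d=np.load(n+"0.npz"); 
        for k,p in fits(d["img"],d["W"]).items():
            print(n,k,len(p),rect(p) if len(p)>3 else "",np.round(np.median(p[:,2]),1) if len(p) else "")
E
python3 fit.py; python3 -c "
import cv2
a=cv2.imread('pics/top0.png')[200:450,90:700];cv2.imwrite('pics/c1.png',cv2.resize(a,(800,328)))"
```

```text
top riser wood 2055 [594.  406.5 201.1 265.6 123.5] 51.4
top laptop+wood 5372 [664.2 434.3 293.6 350.5  32.8] 62.0
top trayL white 552 [ 622.7 -307.9   41.8  148.8  148.4] 8.9
top trayR white 688 [ 512.9 -477.4   57.1  136.1  149.5] 8.4
top keyb 1312 [387.5 276.3  68.3 200.5 119.6] 22.3
top stapler 447 [ 451.6 -129.6   38.1  138.7   68.1] 50.1
top bar 433 [664.7 -17.6  14.8 315.5  86.5] 154.9
side riser wood 992 [585.9 399.9 204.  268.3 124.9] 49.0
side laptop+wood 2874 [659.8 515.6 413.1 453.5  28. ] 60.3
side trayL white 371 [ 625.4 -302.5   35.8  149.4  147.8] 6.6
side trayR white 754 [ 515.8 -471.6   52.4  137.2  148.4] 6.4
side keyb 765 [383.  273.5  77.3 205.9 118.4] 20.7
side stapler 455 [ 445.5 -129.7   35.1  140.8   71. ] 47.3
side bar 300 [661.8 -19.1  19.6 316.   86.2] 151.3
```

View pics/c1.png

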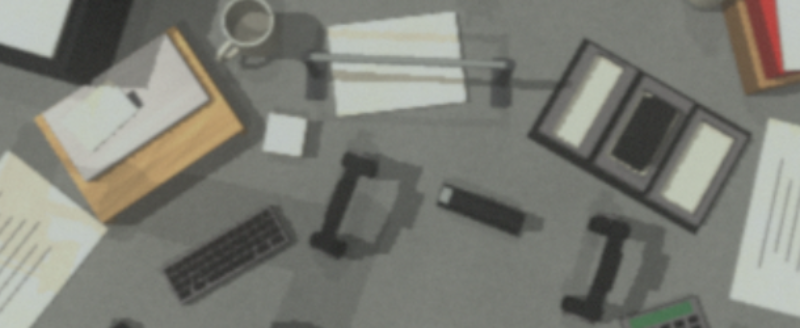

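The left tray, at crop pixel (588,103), has the longer and narrower recess (149 by 42 mm visible), so it is the stapler's. The right one, at (698,165), is for the tape dispenser. Next I measure the tray rims and check reach for each planned pose.

```bash
cat >> h.py <<'E'
from scipy.spatial.transform import Rotation as Ro
GP=ctrl.grip_point_offset
def quat(yaw,tilt=0):
    """tool down; tool y (closing line) at world angle yaw (deg); tilt raises the fingers towards direction yaw-90"""
    a=np.radians(yaw); y=np.array([np.cos(a),np.sin(a),0]); f=np.array([np.sin(a),-np.cos(a),0]); t=np.radians(tilt)
    z=np.array([0,0,-1])*np.cos(t)+f*np.sin(t); q=Ro.from_matrix(np.stack([np.cross(y,z),y,z],1)).as_quat()
    return np.r_[q[3],q[:3]],z
def tip(p,yaw,tilt=0,off=166):
    """TCP pose that puts the fingertip centre at p"""
    q,z=quat(yaw,tilt); return np.asarray(p,float)-off*z,q
def ok(p,yaw,tilt=0):
    P,q=tip(p,yaw,tilt)
    j=ctrl.inverse_kinematics(P,q); return None if j is None else np.round(j,2)
E
python3 - <<'E'
from h import *
for n in("top","side"):
    d=np.load(n+"0.npz");W=d["W"];z=W[...,2]
    m=(z>15)&(z<75)&(np.hypot(W[...,0]-560,W[...,1]+390)<185); p=comp(W,m,(560,-390),60); print(n,"trays",len(p),rect(p))
for nm,p,yaws in[("hA",(460,83.5,116),(68,248)),("hAhang",(666,30,165),(86.4,266.4)),("hB",(356,-303,116),(68,248)),("hBhang",(660,-65,165),(86.4,266.4)),("hBup",(356,-303,260),(68,248)),("hAup",(666,30,330),(86.4,266.4)),
  ("st",(449,-129,15),(158.5,-21.5)),("stput",(615,-311,20),(58.4,238.4))]:
    for y in yaws: print(nm,y,ok(p,y))
for tl in(0,10,20,30,40,50):
    print(tl,"start",ok((340,243,12),123.5,tl),"end",ok((520,358,14),123.5,tl))
E
```

```text
top trays 1219 [ 567.9 -391.4   89.5  166.2  148.4]
side trays 3196 [ 564.3 -390.2  168.3  296.4   57.8]
hA 68 [ 0.13 -0.02  2.16 -0.    1.   -1.06]
hA 248 [ 0.13 -0.02  2.16 -0.    1.    2.08]
hAhang 86.4 [ 0.01  0.3   1.7  -0.    1.14 -1.5 ]
hAhang 266.4 [ 0.01  0.3   1.7  -0.    1.14  1.64]
hB 68 [-0.76 -0.02  2.16 -0.    1.   -1.95]
hB 248 [-0.76 -0.02  2.16 -0.    1.    1.2 ]
hBhang 86.4 [-0.14  0.29  1.71 -0.    1.14 -1.64]
hBhang 266.4 [-0.14  0.29  1.71 -0.    1.14  1.5 ]
hBup 68 [-0.76 -0.15  2.   -0.    1.29 -1.95]
hBup 248 [-0.76 -0.15  2.   -0.    1.29  1.2 ]
hAup 86.4 [ 0.01  0.21  1.51 -0.    1.43 -1.5 ]
hAup 266.4 [ 0.01  0.21  1.51 -0.    1.43  1.64]
st 158.5 None
st -21.5 [-0.33  0.14  2.23 -0.    0.78  0.04]
stput 58.4 [-0.5   0.49  1.74 -0.    0.92 -1.52]
stput 238.4 [-0.5   0.49  1.74 -0.    0.92  1.62]
0 start [ 0.56  0.05  2.33 -0.    0.76 -1.59] end [ 0.56  0.4   1.87 -0.    0.86 -1.59]
10 start [ 0.56 -0.05  2.44  0.01  0.57 -1.61] end [ 0.56  0.32  2.01  0.01  0.64 -1.6 ]
20 start [ 0.55 -0.14  2.56  0.03  0.37 -1.63] end [ 0.56  0.25  2.14  0.02  0.4  -1.62]
30 start None end [ 0.56  0.21  2.25  0.1   0.15 -1.69]
40 start None end [0.55 0.21 2.36 2.98 0.13 1.71]
50 start None end [0.55 0.26 2.44 3.08 0.44 1.61]
```

```bash
cat >> h.py <<'E'
def go(p,yaw,tilt=0,v=None,f=None):
    P,q=tip(p,yaw,tilt)
    if v is None: return ctrl.movep(P,q)
    return ctrl.movel(P,q,velocity=v,max_force=f)
def st(s): print(s,"t",round(ctrl.read_time_s(),1),"w",round(ctrl.read_width(),1),"F",np.round(ctrl.read_grasp_force(),1),np.round(ctrl.read_ft_force(),1),"ee",np.round(ctrl.read_ee_pos(),1))
BAR=np.array([663.2,-18.3]);BYAW=86.35;bd=np.array([np.cos(np.radians(BYAW)),np.sin(np.radians(BYAW))])
def hang(c,yaw,s):
    t=BAR+s*bd
    ctrl.gripper_to(56); go((*c,200),yaw); go((*c,118),yaw,v=120); ctrl.gripper_to(10,20); st("grip")
    go((*c,310),yaw,v=200); st("lifted")
    if ctrl.read_width()<15: print("NOT HELD"); return
    go((*t,310),BYAW); go((*t,180),BYAW,v=120); print("touch",go((*t,157),BYAW,v=25,f=2.5)); st("down")
    ctrl.gripper_to(48); go((*t,300),BYAW,v=200); st("off")
E
python3 - <<'E'
from h import *
hang((460.5,83.5),68,48)
c,W,R,t=cam("side"); cv2.imwrite("pics/s1.png",cv2.resize(c["img"],(800,600)))
E
```

```text
grip t 4.2 w 26.1 F 19.9 [0.3 0.  1.8] ee [460.7  83.6 284.4]
lifted t 5.3 w 25.8 F 19.9 [ 1.9  0.1 -1.7] ee [460.1  83.4 474.3]
touch True
down t 8.1 w 25.9 F 20.0 [-0.2  0.4  3.7] ee [666.1  29.7 327.5]
off t 9.5 w 47.9 F 0.0 [-0.2 -0.4 -0.8] ee [665.9  29.6 464.5]
```

View pics/s1.png

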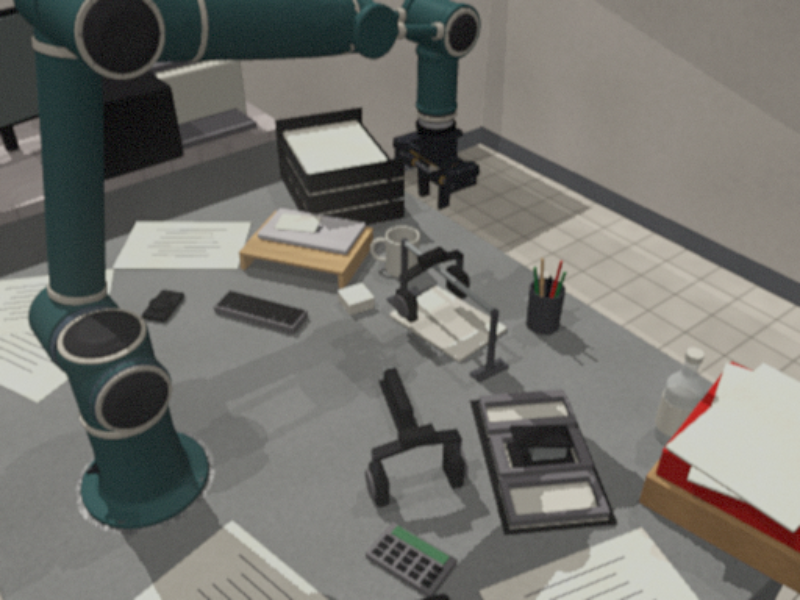

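The first headset hangs on the bar at about (432,275), one pad on each side. Now the second, using fresh images of it and of the stapler.

Run:
```python
from h import *
hang((356.5,-303.5),68.8,-48)
go((430,-330,330),60); ctrl.wait(.2)
from fit import fits
for n in("top","side"):
    c,W,R,t=cam(n); cv2.imwrite(f"pics/{n}2.png",cv2.resize(c["img"],(800,600)))
    z=W[...,2]
    for k,p in fits(c["img"],W).items():
        if k in("keyb","stapler"): print(n,k,len(p),rect(p) if len(p)>3 else "")
    for y in (30,-66):
        m=(z>165)&(z<200)&(np.hypot(W[...,0]-663,W[...,1]-y)<60); p=W[m]; print("crown",y,len(p),rect(p) if len(p)>3 else"",np.round(p.mean(0),1))
```

```text
grip t 13.0 w 26.0 F 20.0 [-0.5 -0.2  2. ] ee [ 356.6 -303.7  284.4]
lifted t 14.1 w 25.7 F 20.0 [-0.5 -0.9 -1.4] ee [ 356.2 -303.2  474.3]
touch True
down t 17.4 w 25.9 F 20.0 [-0.9 -0.4  4. ] ee [660.  -66.2 328. ]
off t 18.8 w 48.4 F 0.0 [ 0.4  0.3 -0.4] ee [659.8 -66.2 464.5]
top keyb 1315 [387.7 276.3  69.1 201.1 119.7]
top stapler 451 [ 451.4 -129.5   37.7  138.5   67.9]
crown 30 185 [667.9  30.3  24.   65.9 178.8] [664.8  30.1 178.9]
crown -66 179 [661.9 -66.1  25.5  65.3 174.9] [658.8 -65.6 179.1]
side keyb 811 [382.6 273.7  77.2 205.7 118.6]
side stapler 459 [ 445.4 -130.1   35.9  140.6   70.9]
crown 30 94 [6.562e+02 2.780e+01 2.840e+01 5.540e+01 3.000e-01] [650.8  26.8 174.8]
crown -66 16 [628.3 -66.2   7.5  20.7 100.1] [627.8 -66.1 171.1]
```

View pics/side2.png

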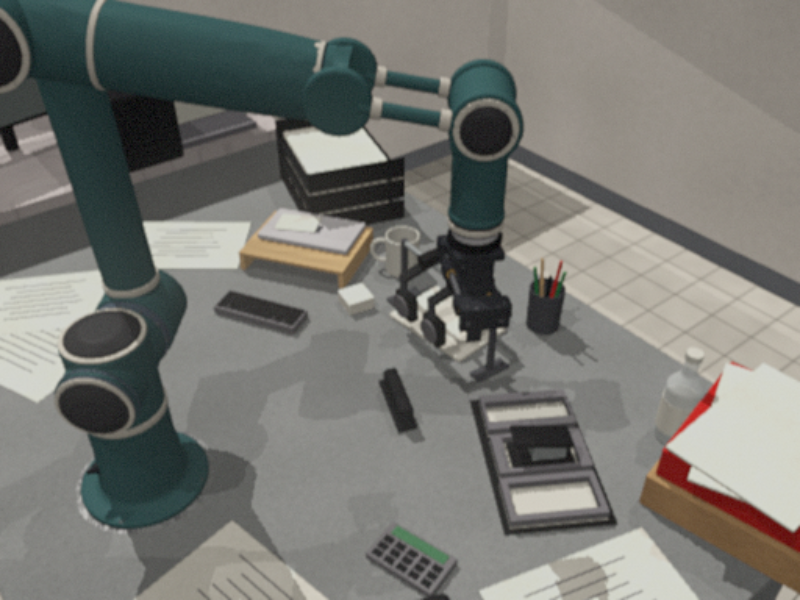

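View pics/top2.png

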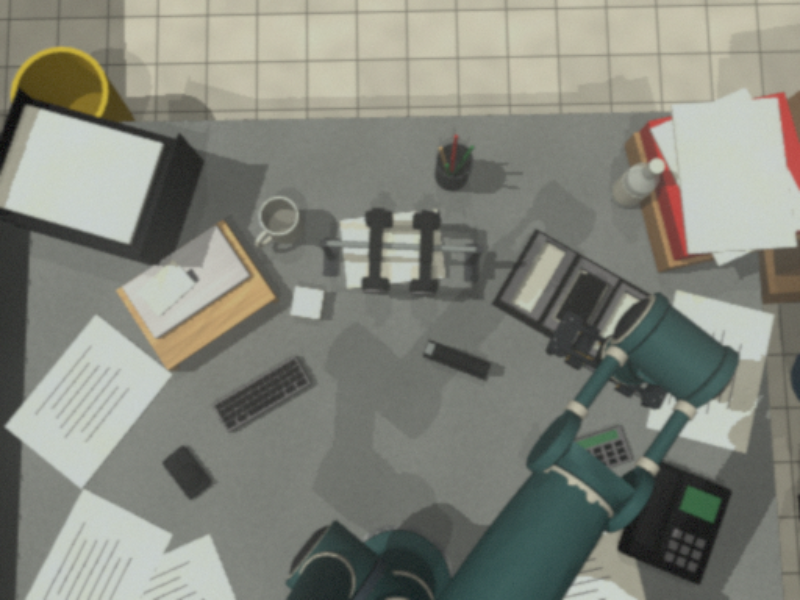

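Both headsets hang straddling the bar, at (378,250) and (426,252) in the top view. Next is the stapler, still lying at (457,359).

Run:
```python
from h import *
c=(449.5,-129.5); t=(619.5,-305); y=-21.7; ty=58.4
ctrl.gripper_to(60); go((*c,130),y); go((*c,24),y,v=120); ctrl.gripper_to(10,30); st("grip")
go((*c,180),y,v=200); st("lift")
if ctrl.read_width()>20:
    go((*t,180),ty); go((*t,50),ty,v=120); print(go((*t,29),ty,v=20,f=3)); st("down")
    ctrl.gripper_to(44); go((*t,160),ty,v=200)
    go((470,-100,330),60); ctrl.wait(.2)
for n in("top","side"):
    c,W,R,t=cam(n); cv2.imwrite(f"pics/{n}3.png",cv2.resize(c["img"],(800,600)))
    z=W[...,2]; from fit import fits
    for k,p in fits(c["img"],W).items():
        if k in("keyb","riser wood"): print(n,k,len(p),rect(p) if len(p)>3 else "")
    p=comp(W,(z>34)&(z<80),(619,-305),40); print("st",len(p),rect(p),np.percentile(p[:,2],[5,50,95]))
    cv2.imwrite(f"pics/{n}3c.png",cv2.resize(c["img"][130:260,290:440] if n=="top" else c["img"][220:350,280:430],(750,600)))
```

```text
grip t 24.0 w 26.0 F 30.0 [-0.5 -0.2  2. ] ee [ 449.8 -129.6  190.3]
lift t 25.0 w 25.9 F 30.0 [-0.8 -0.5 -1.9] ee [ 448.7 -129.2  344.4]
True
down t 28.4 w 25.4 F 30.0 [-0.5  0.2  5.4] ee [ 619.4 -305.   198.4]
top riser wood 2056 [593.1 405.8 200.5 265.8 123. ]
top keyb 1316 [387.  276.7  68.5 201.8 119.7]
st 312 [ 623.3 -306.5   26.4  121.9  148.1] [51.60521039 59.73757094 65.23124041]
side riser wood 988 [588.6 401.5 207.5 266.2 124.6]
side keyb 803 [384.4 273.3  76.  208.5 120. ]
st 527 [ 614.7 -305.8   34.5  135.3  145.5] [37.09898158 54.39027193 60.64773527]
```

View pics/side3c.png

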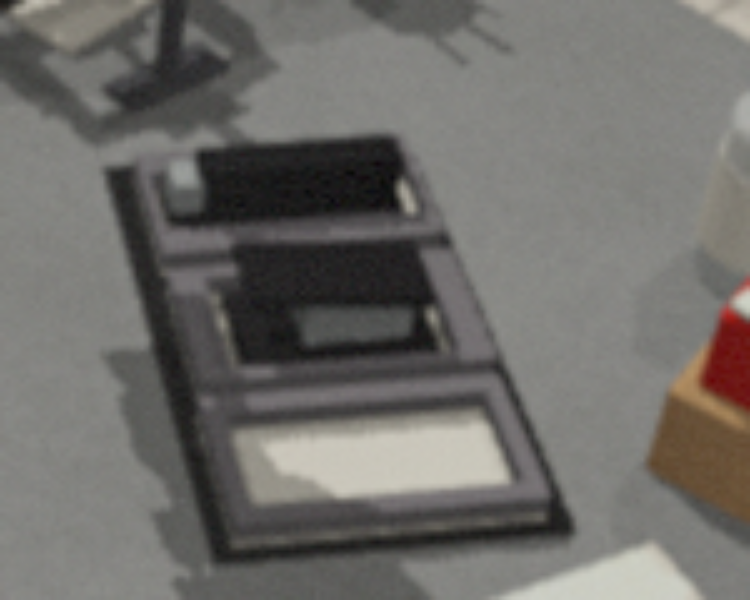

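View pics/top3.png

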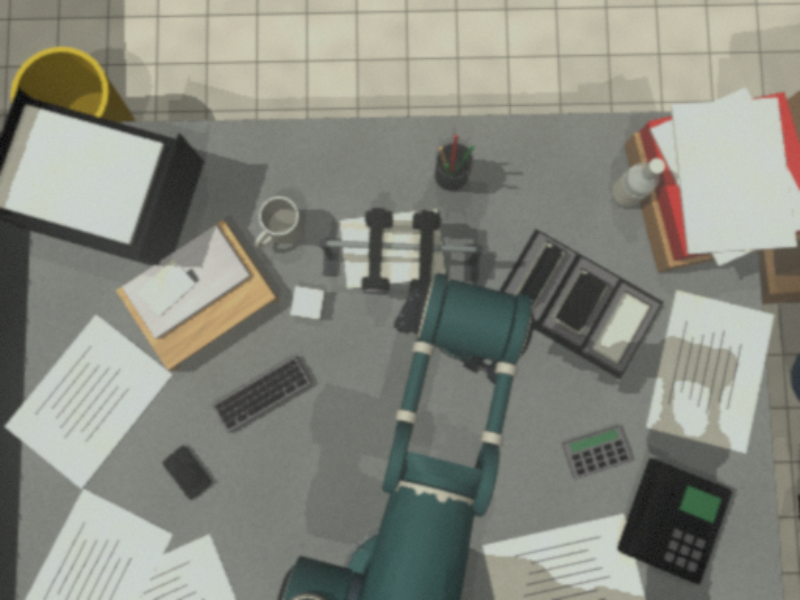

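The stapler sits flush in its recess: at (288,185) in the crop, the tool was 0.4 mm above the nominal height at contact. The keyboard has not moved. I'll push it straight along the riser's x with two fingers.

```bash
cat >> h.py <<'E'
RC=np.array([591.5,405.]);RY=123.5;ru=np.array([np.sin(np.radians(RY)),-np.cos(np.radians(RY))]);rv=np.array([-ru[1],ru[0]])
def rp(a,b,z): return (*(RC+a*ru+b*rv),z)
E
python3 - <<'E'
from h import *
b=5.5
ctrl.gripper_to(80); go(rp(-312,b,150),RY); go(rp(-312,b,8),RY,v=120); st("low")
print(go(rp(-122,b,8),RY,v=60,f=20)); st("pushed")
go(rp(-160,b,8),RY,v=100); go(rp(-200,b,300),RY,v=200)
go((480,60,330),60); ctrl.wait(.2)
for n in("top","side"):
    c,W,R,t=cam(n); cv2.imwrite(f"pics/{n}4.png",cv2.resize(c["img"],(800,600)))
E
```

```text
low t 34.6 w 79.8 F 0.0 [-0.3  0.5  0.5] ee [328.7 237.6 174.6]
False
pushed t 38.0 w 80.0 F 0.7 [-1.1 -1.2  0.3] ee [486.6 342.2 174. ]
```

View pics/top4.png

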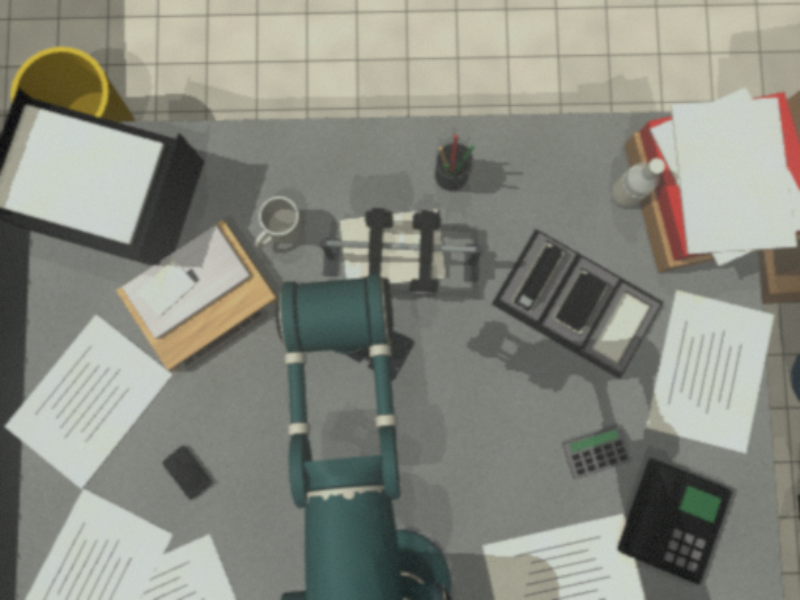

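The keyboard is almost under the riser, with only a thin dark strip left along the front edge (190,360)-(275,300). A tilted push will do the last stretch.

Run:
```python
from h import *
b=4; T=50
go(rp(-190,b,260),RY,T); print(np.round(ctrl.read_qpos(),2))
w=[(-165,60),(-165,11),(-130,11),(-110,11),(-92,11)]
js=[ok(rp(a,b,z),RY,T) for a,z in w]; print(js)
if all(j is not None for j in js):
    go(rp(-165,b,60),RY,T,v=120); go(rp(-165,b,11),RY,T,v=60); st("low")
    print(go(rp(-92,b,11),RY,T,v=40,f=15)); st("pushed")
    go(rp(-165,b,11),RY,T,v=80); go(rp(-190,b,260),RY,T,v=200)
    go((480,-100,330),60); ctrl.wait(.2)
for n in("top","side"):
    c,W,R,t=cam(n); cv2.imwrite(f"pics/{n}5.png",cv2.resize(c["img"],(800,600)))
    cv2.imwrite(f"pics/{n}5c.png",cv2.resize(c["img"][130:250,60:210] if n=="top" else c["img"][120:240,130:280],(750,600)))
    p=comp(W,(W[...,2]>9)&(W[...,2]<35)&(((W[...,:2]-RC)@ru)<-101)&(abs((W[...,:2]-RC)@rv)<115),RC-110*ru,130); print(n,"remaining raised pts in front:",len(p))
```

```text
[ 0.55 -0.53  2.48  0.09  0.31 -1.68]
[None, None, array([0.56, 0.21, 2.53, 3.09, 0.48, 1.6 ]), array([0.56, 0.24, 2.49, 3.09, 0.46, 1.6 ]), array([0.56, 0.26, 2.46, 3.09, 0.45, 1.6 ])]
top remaining raised pts in front: 241
side remaining raised pts in front: 241
```

View pics/top5c.png

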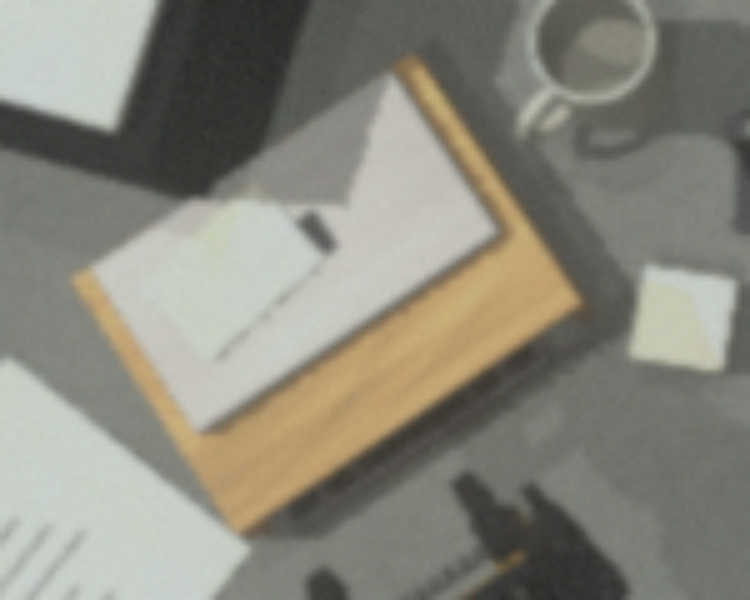

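View pics/side5.png

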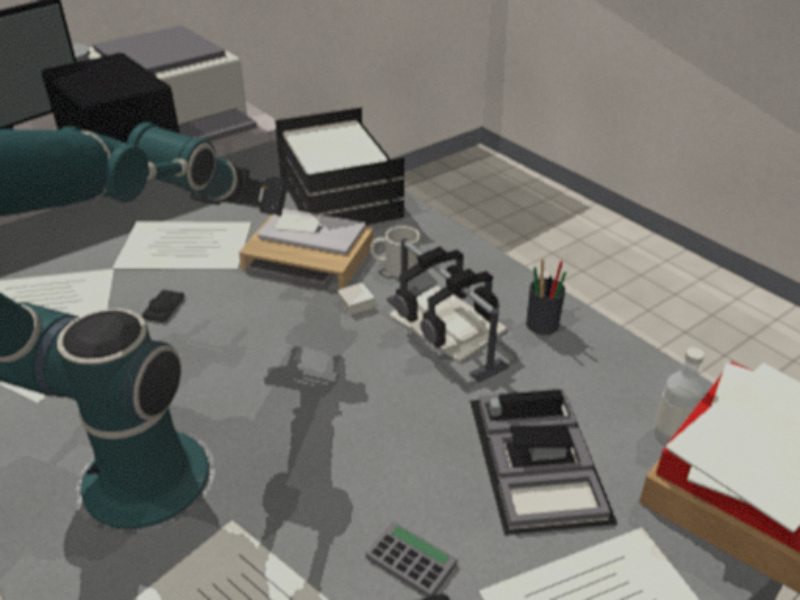

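The view confirms the keyboard is square with the riser and sticks out by about 10 mm, but the planned backed-off waypoints were out of reach, so nothing was pushed. I'll look for a feasible approach.

Run:
```python
from h import *
for T in(45,50,55,60):
    for z in(11,35,60,90):
        print(T,z,[(a,None if (j:=ok(rp(a,4,z),RY,T)) is None else [float(j[i]) for i in(2,3,4)]) for a in(-150,-140,-130,-92)])
```

```text
45 11 [(-150, [2.53, 3.08, 0.32]), (-140, [2.51, 3.08, 0.32]), (-130, [2.49, 3.08, 0.31]), (-92, [2.42, 3.08, 0.29])]
45 35 [(-150, [2.53, 3.06, 0.25]), (-140, [2.51, 3.06, 0.25]), (-130, [2.49, 3.06, 0.24]), (-92, [2.42, 3.06, 0.23])]
45 60 [(-150, [2.53, 3.02, 0.17]), (-140, [2.51, 3.02, 0.17]), (-130, [2.49, 3.02, 0.17]), (-92, [2.41, 3.03, 0.16])]
45 90 [(-150, [2.52, 2.88, 0.08]), (-140, [2.5, 2.89, 0.08]), (-130, [2.48, 2.91, 0.08]), (-92, [2.4, 2.93, 0.08])]
50 11 [(-150, None), (-140, [2.55, 3.09, 0.48]), (-130, [2.53, 3.09, 0.48]), (-92, [2.46, 3.09, 0.45])]
50 35 [(-150, None), (-140, [2.55, 3.08, 0.41]), (-130, [2.53, 3.08, 0.4]), (-92, [2.46, 3.09, 0.38])]
50 60 [(-150, [2.57, 3.07, 0.33]), (-140, [2.55, 3.07, 0.33]), (-130, [2.53, 3.07, 0.33]), (-92, [2.46, 3.08, 0.31])]
50 90 [(-150, [2.56, 3.04, 0.23]), (-140, [2.54, 3.04, 0.23]), (-130, [2.52, 3.04, 0.23]), (-92, [2.45, 3.05, 0.23])]
55 11 [(-150, None), (-140, None), (-130, [2.56, 3.1, 0.65]), (-92, [2.49, 3.1, 0.62])]
55 35 [(-150, None), (-140, None), (-130, [2.57, 3.09, 0.57]), (-92, [2.49, 3.1, 0.55])]
55 60 [(-150, None), (-140, None), (-130, [2.57, 3.09, 0.49]), (-92, [2.49, 3.09, 0.48])]
55 90 [(-150, None), (-140, None), (-130, [2.57, 3.07, 0.39]), (-92, [2.49, 3.08, 0.39])]
60 11 [(-150, None), (-140, None), (-130, None), (-92, [2.51, 3.11, 0.79])]
60 35 [(-150, None), (-140, None), (-130, None), (-92, [2.52, 3.1, 0.72])]
60 60 [(-150, None), (-140, None), (-130, None), (-92, [2.52, 3.1, 0.65])]
60 90 [(-150, None), (-140, None), (-130, None), (-92, [2.53, 3.09, 0.56])]
```

Run:
```python
from h import *
b=4; T=45
P,q=tip(rp(-145,b,60),RY,T); j=np.array(ctrl.inverse_kinematics(P,q)); print(np.round(j,2))
assert j[3]>2
up=j.copy(); up[1]-=.5
ctrl.move_joints(list(up)); ctrl.move_joints(list(j)); st("at 60")
go(rp(-145,b,11),RY,T,v=60); st("low")
print(go(rp(-93,b,11),RY,T,v=30,f=15)); st("pushed")
go(rp(-145,b,11),RY,T,v=60); go(rp(-145,b,60),RY,T,v=80); ctrl.move_joints(list(up))
go((480,-100,330),60); ctrl.wait(.2)
for n in("top","side"):
    c,W,R,t=cam(n); I=cv2.resize(c["img"][130:250,60:210] if n=="top" else c["img"][110:230,130:280],(400,320))
    s=np.hstack([s,I]) if n=="side" else I
    cv2.imwrite(f"pics/{n}6.png",cv2.resize(c["img"],(800,600)))
cv2.imwrite("pics/both6.png",s)
```

```text
[0.56 0.01 2.52 3.02 0.17 1.67]
at 60 t 46.5 w 80.3 F 0.0 [ 0.3 -0.1  0.1] ee [371.1 264.  178.4]
low t 47.4 w 79.8 F 0.0 [0.  0.2 0.2] ee [370.7 263.7 128.7]
False
pushed t 49.3 w 80.1 F 0.5 [-1.5 -1.   1. ] ee [413.8 292.2 128.4]
```

View pics/both6.png

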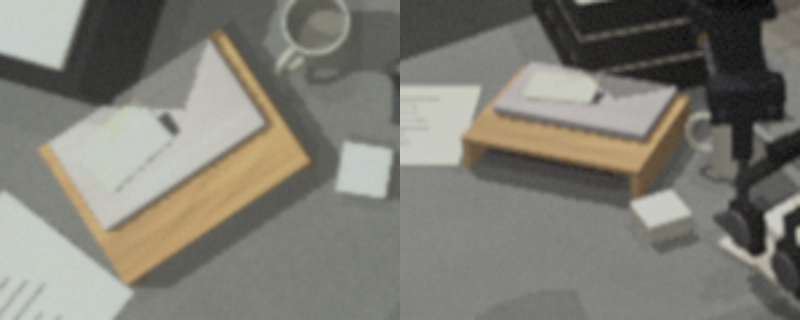

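The keyboard is fully under the riser: nothing shows in front of it in either view, at (220,220) and (550,165). A last look at the whole scene.

View pics/side6.png

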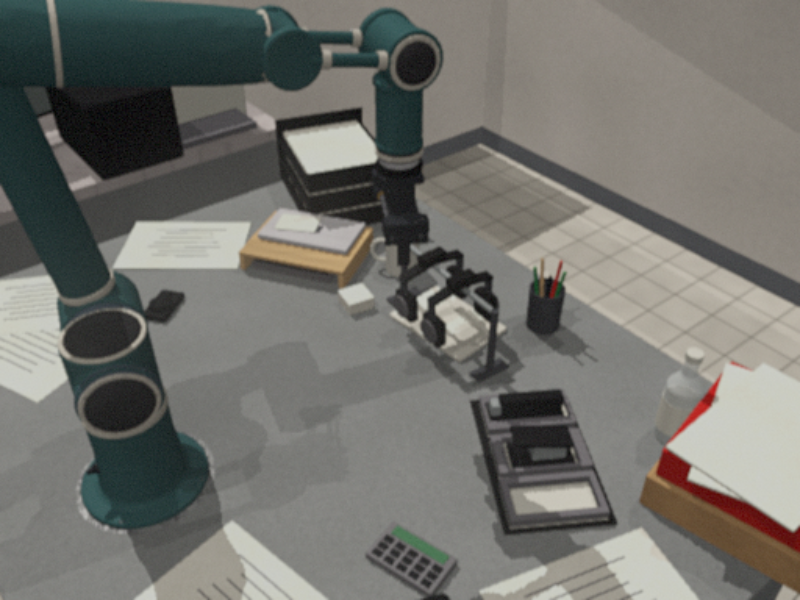

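Run:
```python
from h import *
for n in("top","side"):
    c,W,R,t=cam(n); z=W[...,2]; A=(W[...,:2]-RC)@ru; B=(W[...,:2]-RC)@rv
    print(n,"pts in front",int(((z>9)&(z<38)&(A<-104)&(A>-170)&(abs(B)<110)).sum()))
    p=comp(W,(z>34)&(z<80),(619,-305),40); print("st",rect(p),np.percentile(p[:,2],[5,50,95]))
```

```text
top pts in front 21
st [ 624.  -307.    26.7  121.   148.1] [51.08453699 60.32088555 64.80601798]
side pts in front 0
st [ 614.7 -304.4   33.9  134.   146.6] [36.78778352 53.86468492 61.09586869]
```

The side view shows both headsets at (430,290), the stapler at (527,405) and the riser front clear. The 21 leftover points in the top view are probably depth blending along the riser's edge, since the side view shows none.

```bash
python3 -c "
from bench import ctrl
print(ctrl.finish_job(), ctrl.read_time_s())"
```

```text
the job is handed in; nothing more can be done
the job is handed in; nothing more can be done
```

Job handed in, with no verdict returned: both headsets hang crosswise on the bar, the stapler lies flat in its recess and the keyboard is fully under the riser; the third headset and the tape dispenser were not out.

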